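# Unhook the tablet canister from its lipped dock

### The arm

A 7-joint arm with a two-finger parallel gripper is mounted at the origin on a cart in front of the work surface, level with it; the furniture and walls round the work are solid. World frame = base frame: x ahead of the robot, y to its left, z up, the work surface at z = 0. Lengths are in m, angles in rad, forces in N, time in s.
With the tool pointing down it reaches from about 0.35 to 0.9 m from the base axis. Payload 8.1 kg.
Tool frame: the origin (TCP) lies on the centre line of the jaws, within the pads' length; the fingertips stand 19 mm ahead of it and the grasp point (between the pads) is the TCP (arm.tip_reach is the distance from the TCP to the fingertips, in m); z points along the fingers, y is the line along which they close (so a half turn about z gives the same grasp; the last joint's range is limited). The gripper opens to 92 mm and grips with 3 to 60 N. Pads are 19 mm wide; open, the fingers measure 130 mm over their backs; the gripper's body (75 mm by 190 mm) begins 47 mm behind the grasp point.
Start: joints at [-0.103, 0.434, 0.025, 1.573, -0.012, 1.134, -0.075], TCP at [0.625, -0, 0.246] pointing down, gripper open.
Joint ranges: [-2.62, 2.62], [-0.44, 2.09], [-1.27, 1.32], [0.08, 2.57], [-1.32, 4.46], [0.12, 2], [-2.74, 2.74]. Speed limits (rad/s): [2.22, 2.22, 3.01, 3.01, 3.14, 3.14, 3.14].

### API

Orientations are given as a rotation vector (axis times angle).
In Python, from cell import arm gives the robot as it stands.
- The arm moves only by the tool arm_command, never from a script. Its argument "targets" is a list that holds one entry, the list of rows, each a list of 6 numbers: the shift along the tool's x, y, z in m, then the turn, a rotation vector about the tool's x, y, z in rad. A call has 1 to 10 rows; each row shifts and turns the commanded pose from where the row before left it, along the tool's axes as they then stand; what a row does not reach is not made up. A row lasts 1/8 s, in which the tool goes at most 62.5 mm and 10.7 degrees, less where a joint would pass 70% of its speed; a pose out of reach is approached as far as the arm can. A call with a gripper value outside its range is refused whole. "jaw" is the finger opening in m, from 0 to 0.0918, set as the call begins (left out, the last holds). The fingers move at their own pace and stop on an object; "newtons" is the grip in N (left out, the last holds). Time passes only in rows, so rows that do not move let the fingers close. It gives the time, the measured TCP pose, the force, the opening and the grip force at its end, in the units of the state.
- arm.observe(): the state, without advancing time (a new reading comes with each control period).
- arm.get_image(name): name is "scene" or "side" or "wrist"; returns a dict with "pixels" (384x512x3 uint8, red, green, blue), "z_map" (384x512 float32, m along the optical axis (not along the pixel's ray), 0 where there is no reading), "fx", "fy", "cx", "cy" (pixels), "xyz" and "rotation" of the camera in the world; the wrist camera has in their place "T_tool_cam" (4x4, takes a point from camera to tool coordinates, whose origin is the TCP and whose axes are the flange's). Camera axes: x right, y down, z forward; pixel columns grow to the right and rows downward; lengths in m; the calibration is good to about 2 mm. A picture is of the moment at which its call begins: read the wrist's pose just before it.
- arm.sign_off(): hands the job in; it is judged then, once.
The state is a dict: "clock": time; "joints": joint angles; "dq": joint speeds; "joint_efforts": joint torques, N m; "position": TCP position; "ee_rot": TCP orientation; "force": force on the tool from outside, world axes, zero at the start; "ft_torque": the same for the moment, N m; "width": opening from 0.0 (shut) to 1.0 (fully open); "gripper_force": force on a finger pad.
Only numpy, scipy, OpenCV 4.12 (cv2) and the standard library are available. Lean on these libraries where they do the work, as an engineer would, in place of code of your own. Each camera call takes 0.05 s, during which the arm holds its last target. There are 200 camera calls.

### The job

Take the tablet canister out of its steel dock and stand it upright in the free middle of the instrument tray. Its toe is held under a sprung catch: lift it straight up until you feel it bear lightly against the catch, then tilt its top back towards the front of the dock so that the foot clears the rear lip, slide the toe out from under the catch and lift it away. Never strain it against the dock (keep well under 20 N), never tip it over by more than about 30 degrees, set it down gently, and leave the other things where they are.

Things in the scene. Friction and masses are not known exactly. Their poses are not given: they have to be found in the camera images.
- canister_center (a point): centre (70 mm above the foot) of the white tablet canister: upright box, body 44 mm (x) by 56 mm (y), 140 mm high in all, with a 47 x 59 mm grey lid (top 105 mm above the foot) and on it a grey grip rib 40 mm (x) by 24 mm (y: pinch here), 105 to 140 mm above the foot. 0.15 to 0.31 kg. z up when standing, x from its front to its back, as the dock's x
- canister: the same canister, origin at the centre of its foot's underside (body x -22 to 22 mm, at first standing in the dock). At the front of the foot a flat toe, 30 mm wide and 8 mm high, sticks out 18 mm (x -22 to -40 mm)
- dock: steel dock, fixed, origin at the centre of its underside, z up, x from its front (robot side) to its back. The canister's foot rests on its 6 mm thick base plate (112 x 104 mm), centred on the origin within 1.5 mm. Four posts 68 mm high (x -48 and 34, y -41 and 41 mm) carry a collar round the foot: side plates (5 mm to spare each side), a catch bar in front, a lip behind
- catch_line (a point): point on the dock's underside plane straight below the rear edge of the catch, a sprung steel bar (14 mm deep, 6 mm thick) that reaches 12 mm over the toe. Its underside is 24 to 54 mm above this point; the setting differs and is not measured: the canister rises 10 to 40 mm before its toe meets it. It gives upwards: 3 N to start, then 4 N per mm, 9 mm of travel
- lip_line (a point): point on the dock's underside plane straight below the front face of the rear lip (4 mm thick, 3 mm behind the foot). The lip's top is always level with the catch's underside, so a canister raised to the catch is still 8 mm too low to pass over it; tilting its top towards the dock's front by 0.3 rad about the catch's edge lifts the back of the foot 7 mm over the lip
- tray: stainless instrument tray, fixed, 255 x 360 x 33 mm, origin at the centre of its underside, its long side along its y; flat floor 204 x 308 mm, 2 mm above the worktop, rim 33 mm high. A syringe pouch and a brown bottle lie and stand in it near the two short ends; its middle is free
- pouch: sealed syringe pouch 30 x 115 x 12 mm lying in the tray near one short end; origin at the centre of its underside; leave alone
- amber_bottle: brown medicine bottle, 38 mm diameter, 76 mm high, standing in the tray near the other short end; origin at its underside; leave alone
- pot: white ointment pot, 54 mm diameter, 47 mm high, standing behind the dock; origin at its underside; leave alone
- syrup: white syrup bottle with lilac cup, 44 mm diameter, 120 mm high, standing behind the dock; origin at its underside; leave alone

How it is judged:
By the outcome, as a careful person would: the job done as asked, in the order asked, and still so for the second after the job is handed in, with the robot touching nothing.
It also fails if it takes over 54 s, if anything falls off the work surface, if the arm or the gripper's body presses on something with over 40 N, if the wrist force passes 120 N, or if a joint passes its speed limit or range.

## Working session

There is one attempt and no reset: what is moved stays moved. The work goes in short steps, Python scripts to look and compute and a tool call to move; the robot and the scene stay as the last step left them, time stands still between calls to the robot, and variables do not carry over. Pictures are saved under pics/ and viewed, at most 10 in all, crops included, and the job is handed in when it is done.

Besides the shell and the picture viewer there is one more tool, called after "Emit:" as a command line: name --argument value ..., lists and objects as JSON in quotes. arm_command: Moves the arm, as the interface text tells. Its arguments: {"type":"object","properties":{"targets":{"type":"array","items":{"type":"array","items":{"type":"array","items":{"type":"number"}}}},"jaw":{"type":"number"},"newtons":{"type":"number"}},"required":["targets"]}

```bash
ls; mkdir -p pics; cat > h.py <<'E'
import numpy as np, cv2
from cell import arm
from scipy.spatial.transform import Rotation as R
def cloud(im, T=None):
    z=im["z_map"]; v,u=np.indices(z.shape)
    p=np.stack([(u-im["cx"])/im["fx"]*z,(v-im["cy"])/im["fy"]*z,z],-1)
    if T is None:
        r=np.array(im["rotation"]); r=r if r.shape==(3,3) else R.from_rotvec(r).as_matrix()
        return p@r.T+np.array(im["xyz"])
    return p@T[:3,:3].T+T[:3,3]
E
python3 - <<'E'
from h import *
s=arm.observe(); print({k:np.round(v,3) for k,v in s.items()})
for n in("scene","side","wrist"):
    im=arm.get_image(n); cv2.imwrite(f"pics/{n}0.png",im["pixels"][:,:,::-1])
    print(n,{k:np.round(v,3) for k,v in im.items() if k not in("pixels","z_map")})
    np.savez(f"{n}0.npz",**im)
a=[cv2.imread(f"pics/{n}0.png") for n in("scene","side","wrist")]
E
```

```text
pics
{'clock': np.float64(0.0), 'joints': array([-0.103,  0.435,  0.025,  1.574, -0.012,  1.134, -0.075]), 'dq': array([ 0.002, -0.001, -0.001, -0.   ,  0.001, -0.002, -0.001]), 'joint_efforts': array([ 0.0000e+00, -6.6785e+01,  9.8500e-01, -3.1446e+01, -6.1000e-02,
        4.3000e-02,  0.0000e+00]), 'position': array([ 0.625, -0.   ,  0.245]), 'ee_rot': array([-2.221e+00, -2.221e+00,  2.000e-03]), 'force': array([-0.499,  0.329,  0.344]), 'ft_torque': array([0.006, 0.026, 0.027]), 'gripper_force': np.float64(0.0), 'width': np.float64(0.999)}
scene {'fx': np.float64(389.949), 'fy': np.float64(389.949), 'cx': np.float64(255.745), 'cy': np.float64(189.256), 'xyz': array([-0.052,  0.766,  0.434]), 'rotation': array([-0.968,  2.132, -1.33 ])}
side {'fx': np.float64(396.015), 'fy': np.float64(396.015), 'cx': np.float64(260.834), 'cy': np.float64(190.893), 'xyz': array([0.365, 1.006, 0.596]), 'rotation': array([-0.323,  2.665, -1.437])}
wrist {'fx': np.float64(331.762), 'fy': np.float64(331.762), 'cx': np.float64(255.764), 'cy': np.float64(192.209), 'T_tool_cam': array([[-0.001, -0.965, -0.263,  0.07 ],
       [ 1.   , -0.001, -0.   , -0.   ],
       [-0.   , -0.263,  0.965, -0.139],
       [ 0.   ,  0.   ,  0.   ,  1.   ]])}
```

View pics/scene0.png

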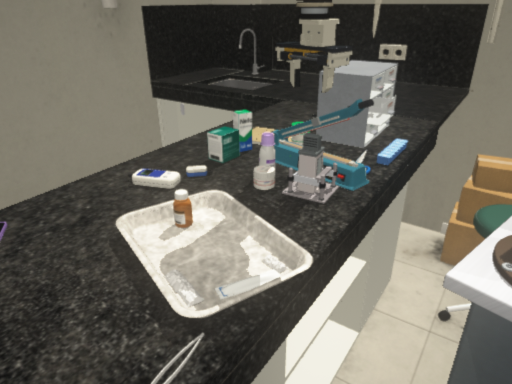

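View pics/side0.png

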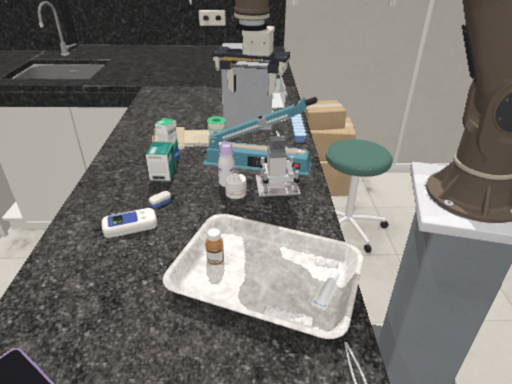

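The scene view shows the dock and canister at about (311,165), the tray at (215,245), the bottle at (183,208) and the pouch at (248,285). A blue device stands beyond the dock. In the side view the dock is at (277,170) and the tray at (268,270).

```bash
python3 - <<'E'
from h import *
C={}
for n,(u0,u1,v0,v1) in {"scene":(280,345,125,205),"side":(250,305,128,200)}.items():
    im=dict(np.load(n+"0.npz")); P=cloud(im); C[n]=P
    Q=P[v0:v1,u0:u1].reshape(-1,3); z=im["z_map"][v0:v1,u0:u1].ravel(); Q=Q[z>0]
    for a,b in((-.005,.004),(.004,.01),(.04,.08),(.104,.108),(.109,.115),(.125,.143),(.143,.15)):
        q=Q[(Q[:,2]>a)&(Q[:,2]<b)]; 
        if len(q): print(n,a,b,len(q),np.round(np.percentile(q[:,:2],[3,50,97],axis=0),3).tolist())
    # tray: rim points
    for nm,px in {"scene":[(118,218),(228,193),(310,260),(180,305),(210,245)],"side":[(210,220),(362,255),(350,328),(168,280),(268,270)]}[n] and []: pass
    m=(P[...,2]>.025)&(P[...,2]<.037)&(im["z_map"]>0)
    m[:190 if n=="scene" else 205]=0
    k=cv2.connectedComponentsWithStats(m.astype(np.uint8)); i=1+np.argmax(k[2][1:,4]); q=P[k[1]==i][:,:2]
    print("tray",n,len(q),cv2.minAreaRect(q.astype(np.float32)))
    q=P[(P[...,2]>.06)&(P[...,2]<.085)&(P[...,1]>.15)&(P[...,1]<.6)&(P[...,0]>.3)&(P[...,0]<1)]; print("amber",len(q),np.median(q,0))
for n in C:
    im=cv2.imread(f"pics/{n}0.png"); c=im[110:215,255:365] if n=="scene" else im[110:215,200:330]
    cv2.imwrite(f"pics/{n}c.png",cv2.resize(c,None,fx=4.5,fy=4.5,interpolation=cv2.INTER_CUBIC))
a=cv2.imread("pics/scenec.png");b=cv2.imread("pics/sidec.png")
E
```

```text
scene -0.005 0.004 1136 [[0.442, -0.262], [0.552, 0.069], [0.95, 0.176]]
scene 0.004 0.01 503 [[0.465, -0.243], [0.508, 0.105], [0.742, 0.145]]
scene 0.04 0.08 1505 [[0.469, -0.245], [0.533, 0.026], [0.749, 0.137]]
scene 0.104 0.108 65 [[0.502, 0.005], [0.531, 0.091], [0.702, 0.122]]
scene 0.109 0.115 144 [[0.505, 0.0], [0.529, 0.097], [0.68, 0.119]]
scene 0.125 0.143 217 [[0.51, -0.002], [0.537, 0.09], [0.64, 0.103]]
scene 0.143 0.15 77 [[0.512, -0.002], [0.531, 0.09], [0.57, 0.103]]
tray scene 2943 ((0.4803294539451599, 0.4322405457496643), (0.255904883146286, 0.3630256950855255), 83.19093322753906)
amber 187 [0.59271247 0.41405405 0.07219954]
side -0.005 0.004 1180 [[0.454, -0.278], [0.568, -0.145], [0.669, 0.161]]
side 0.004 0.01 495 [[0.467, -0.267], [0.535, 0.109], [0.655, 0.147]]
side 0.04 0.08 1111 [[0.47, -0.02], [0.521, 0.059], [0.62, 0.14]]
side 0.104 0.108 14 [[0.507, 0.107], [0.527, 0.115], [0.542, 0.12]]
side 0.109 0.115 107 [[0.505, 0.076], [0.53, 0.107], [0.56, 0.12]]
side 0.125 0.143 108 [[0.513, 0.006], [0.533, 0.097], [0.62, 0.105]]
side 0.143 0.15 84 [[0.514, 0.076], [0.532, 0.091], [0.552, 0.102]]
tray side 3342 ((0.4809147119522095, 0.43205589056015015), (0.25889238715171814, 0.3604018986225128), 83.2740478515625)
amber 238 [0.59930047 0.41571245 0.0750474 ]
```

View pics/sidec.png

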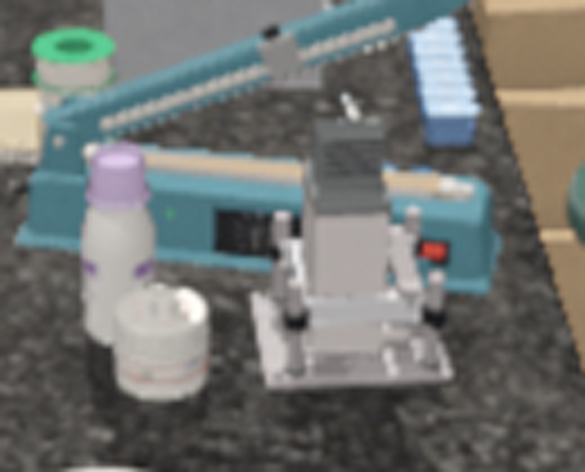

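View pics/wrist0.png

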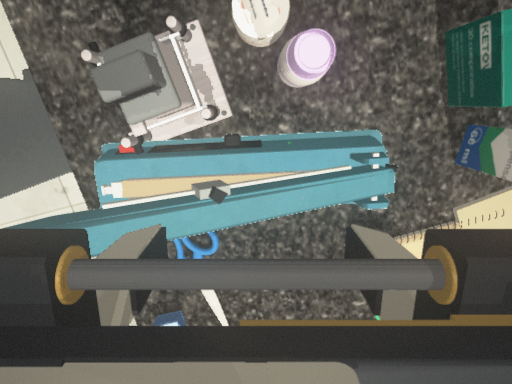

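The wrist view shows the dock, rotated by roughly 17°, at about (155,80). The rib top is around (130,78) and the sealer arm is just to the right (−y) of the dock.

```bash
python3 - <<'E'
from h import *
im=dict(np.load("wrist0.npz")); s=arm.observe()
T=np.eye(4); T[:3,:3]=R.from_rotvec(s["ee_rot"]).as_matrix(); T[:3,3]=s["position"]
P=cloud(im,T@im["T_tool_cam"])
W={"wrist":(P,im)}
for n in("scene","side"):
    i2=dict(np.load(n+"0.npz")); W[n]=(cloud(i2),i2)
for n,(P,im) in W.items():
  reg=(P[...,0]>.45)&(P[...,0]<.61)&(P[...,1]>.02)&(P[...,1]<.19)&(im["z_map"]>0)
  for nm,a,b in(("base",.004,.0085),("lid",.107,.114),("rib",.1425,.150),("body",.08,.105),("coll",.03,.06)):
    m=reg&(P[...,2]>a)&(P[...,2]<b)
    if nm!="base" : m&=(P[...,1]>.065)
    q=P[m].astype(np.float32)
    if len(q)>8:
        print(n,nm,len(q),np.round(np.median(q,0),4),[np.round(x,4) for x in cv2.minAreaRect(q[:,:2].copy())])
P,im=W["wrist"]
# posts / all blobs per height
print("sealer", np.round(P[60:240,90:400][(P[60:240,90:400,2]>.05)].min(0),3))
for n in ("wrist","scene","side"):
  P,im=W[n]; q=P[(P[...,0]>.4)&(P[...,0]<.8)&(P[...,1]>-.1)&(P[...,1]<.06)&(P[...,2]>.03)&(P[...,2]<.23)]
  for x0 in np.arange(.4,.8,.05):
    k=q[(q[:,0]>x0)&(q[:,0]<x0+.05)]
    if len(k)>5: print(n,round(x0,2),len(k),np.round(np.percentile(k[:,1:],[2,98],axis=0),3).tolist())
E
```

```text
wrist base 3307 [0.5608 0.0846 0.0061] [array([0.5535, 0.087 ]), array([0.1318, 0.0951]), np.float64(80.419)]
wrist lid 2009 [0.5406 0.0941 0.1109] [array([0.5324, 0.087 ]), array([0.047, 0.059]), np.float64(20.039)]
wrist rib 2123 [0.5333 0.087  0.1459] [array([0.5324, 0.0869]), array([0.0398, 0.0243]), np.float64(19.4263)]
wrist body 294 [0.5528 0.0939 0.0895] [array([0.5526, 0.0932]), array([0.0058, 0.0551]), np.float64(14.3332)]
wrist coll 1550 [0.5552 0.1154 0.048 ] [array([0.5466, 0.1004]), array([0.1521, 0.0865]), np.float64(14.7354)]
scene base 445 [0.5044 0.1126 0.0062] [array([0.5359, 0.0894]), array([0.2032, 0.1102]), np.float64(21.9305)]
scene lid 120 [0.519  0.105  0.1106] [array([0.5275, 0.0943]), array([0.0455, 0.049 ]), np.float64(19.3206)]
scene rib 73 [0.5277 0.0914 0.1456] [array([0.53  , 0.0883]), array([0.0391, 0.0233]), np.float64(17.5693)]
scene body 219 [0.5146 0.1098 0.0923] [array([0.5153, 0.0994]), array([0.0606, 0.0308]), np.float64(63.1009)]
scene coll 561 [0.5177 0.1181 0.047 ] [array([0.5462, 0.1159]), array([0.1591, 0.0708]), np.float64(19.3997)]
side 
[... 870 characters left out ...]
114 [[-0.02, 0.03], [0.03, 0.089]]
scene 0.4 22 [[-0.022, 0.214], [-0.006, 0.223]]
scene 0.45 752 [[-0.039, 0.031], [0.039, 0.223]]
scene 0.5 494 [[-0.019, 0.039], [0.057, 0.196]]
scene 0.55 273 [[-0.02, 0.054], [0.014, 0.228]]
scene 0.6 223 [[-0.003, 0.033], [0.028, 0.151]]
scene 0.65 395 [[-0.013, 0.031], [0.03, 0.227]]
scene 0.7 255 [[-0.023, 0.034], [0.031, 0.101]]
side 0.45 484 [[-0.037, 0.033], [0.038, 0.225]]
side 0.5 335 [[-0.023, 0.054], [0.05, 0.204]]
side 0.55 363 [[-0.017, 0.035], [0.037, 0.179]]
side 0.6 496 [[-0.021, 0.032], [0.032, 0.152]]
side 0.65 367 [[-0.031, 0.033], [0.029, 0.131]]
side 0.7 351 [[-0.021, 0.032], [0.032, 0.107]]
side 0.75 33 [[-0.01, 0.031], [0.033, 0.09]]
```

```bash
python3 - <<'E'
from h import *
im=dict(np.load("wrist0.npz")); s=arm.observe()
T=np.eye(4); T[:3,:3]=R.from_rotvec(s["ee_rot"]).as_matrix(); T[:3,3]=s["position"]
P=cloud(im,T@im["T_tool_cam"])
for n in("wrist","scene","side"):
  if n!="wrist": im=dict(np.load(n+"0.npz")); P=cloud(im)
  q=P[(P[...,0]>.35)&(P[...,0]<.66)&(P[...,1]>-.12)&(P[...,1]<.065)&(P[...,2]>.14)&(P[...,2]<.24)]
  for x0 in np.arange(.36,.66,.03):
    k=q[(q[:,0]>x0)&(q[:,0]<x0+.03)]
    if len(k)>3: print(n,round(x0,2),len(k),"y,z p2/50/98",np.round(np.percentile(k[:,1:],[2,50,98],axis=0),3).tolist())
# goals
yaw=np.deg2rad(19.6)
Rw=R.from_rotvec(s["ee_rot"])
for a in(0,np.pi):
  # tool z down, tool y along +-canister y
  y=np.array([-np.sin(yaw),np.cos(yaw),0])*(1 if a==0 else -1); z=np.array([0,0,-1.]); x=np.cross(y,z)
  G=R.from_matrix(np.c_[x,y,z]); print("turn",np.degrees((Rw.inv()*G).as_rotvec()).round(1),"tool x",x.round(3))
print("joints",s["joints"].round(3))
E
```

```text
wrist 0.45 34 y,z p2/50/98 [[-0.002, 0.194], [-0.002, 0.198], [-0.001, 0.201]]
wrist 0.48 624 y,z p2/50/98 [[-0.003, 0.176], [-0.001, 0.192], [-0.0, 0.2]]
wrist 0.51 1922 y,z p2/50/98 [[-0.021, 0.168], [-0.003, 0.188], [0.006, 0.195]]
wrist 0.54 1847 y,z p2/50/98 [[-0.019, 0.154], [-0.001, 0.172], [0.01, 0.237]]
wrist 0.57 2594 y,z p2/50/98 [[-0.021, 0.146], [-0.001, 0.163], [0.012, 0.238]]
wrist 0.6 1456 y,z p2/50/98 [[-0.02, 0.141], [-0.005, 0.149], [0.012, 0.165]]
wrist 0.63 110 y,z p2/50/98 [[-0.016, 0.14], [-0.007, 0.141], [0.002, 0.142]]
scene 0.42 22 y,z p2/50/98 [[-0.022, 0.214], [-0.013, 0.218], [-0.006, 0.223]]
scene 0.45 116 y,z p2/50/98 [[-0.023, 0.194], [-0.007, 0.213], [-0.002, 0.226]]
scene 0.48 173 y,z p2/50/98 [[-0.025, 0.171], [-0.002, 0.194], [0.002, 0.221]]
scene 0.51 137 y,z p2/50/98 [[-0.01, 0.158], [-0.0, 0.175], [0.007, 0.194]]
scene 0.54 138 y,z p2/50/98 [[-0.008, 0.144], [0.002, 0.164], [0.011, 0.239]]
scene 0.57 127 y,z p2/50/98 [[-0.003, 0.142], [0.01, 0.156], [0.014, 0.236]]
scene 0.6 23 y,z p2/50/98 [[0.001, 0.14], [0.004, 0.144], [0.013, 0.164]]
side 0.45 89 y,z p2/50/98 [[-0.02, 0.203], [-0.008, 0.218], [0.002, 0.228]]
side 0.48 147 y,z p2/50/98 [[-0.023, 0.177], [-0.003, 0.201], [0.002, 0.222]]
side 0.51 140 y,z p2/50/98 [[-0.021, 0.162], [-0.001, 0.183], [0.007, 0.2]]
side 0.54 133 y,z p2/50/98 [[-0.018, 0.15], [0.001, 0.17], [0.009, 0.204]]
side 0.57 146 y,z p2/50/98 [[-0.015, 0.142], [0.008, 0.16], [0.014, 0.239]]
side 0.6 59 y,z p2/50/98 [[-0.014, 0.14], [0.003, 0.147], [0.013, 0.167]]
side 0.63 9 y,z p2/50/98 [[-0.011, 0.141], [-0.006, 0.142], [0.007, 0.144]]
turn [-1.000e-01 -1.000e-01 -1.096e+02] tool x [-0.942 -0.335 -0.   ]
turn [-0.1  0.  70.4] tool x [0.942 0.335 0.   ]
joints [-0.103  0.435  0.025  1.574 -0.012  1.134 -0.075]
```

Emit:
arm_command --targets '[[[0.033,-0.018,-0.02,0,0,0],[0.033,-0.018,-0.02,0,0,0],[0.034,-0.019,-0.02,0,0,0],[0,0,0,0,0,0.1755],[0,0,0,0,0,0.1755],[0,0,0,0,0,0.1755],[0,0,0,0,0,0.1755],[0,0,0,0,0,0.1755],[0,0,0,0,0,0.1755],[0,0,0,0,0,0.1755]]]' --jaw 0.0918 --newtons 45

```text
clock: 1.4
position: [0.5698, 0.1, 0.3055]
ee_rot: [3.097, 0.526, -0.001]
force: [0.6, 0.1, 0.6]
width: 0.999
gripper_force: 0.0
```

Emit:
arm_command --targets '[[[0,0,0,0,-0.14,0],[0,0,0,0,-0.14,0],[0,0,0,0,-0.14,0],[0,0,0,0,-0.13,0],[0,0,0,0,0,0]]]'

```text
clock: 2.02
position: [0.5704, 0.1006, 0.3024]
ee_rot: [2.892, 0.501, -0.824]
force: [0.0, -0.9, -1.0]
width: 1.001
gripper_force: 0.0
```

```bash
cat >> h.py <<'E'
YAW=np.deg2rad(19.6)
XC=np.array([np.cos(YAW),np.sin(YAW),0]); YC=np.array([-np.sin(YAW),np.cos(YAW),0])
def rot(th,yaw=YAW):
    """tool leaning back by th about canister y, tool y=-canister y"""
    x=np.array([np.cos(yaw),np.sin(yaw),0]); y=np.array([np.sin(yaw),-np.cos(yaw),0]); z=np.array([0,0,-1.])
    return R.from_matrix(np.c_[x,y,z])*R.from_rotvec([0,-th,0])
def delta(p,G):
    s=arm.observe(); Rw=R.from_rotvec(s["ee_rot"])
    print("t",s["clock"].round(2),"pos",s["position"].round(4),"F",np.round(s["force"],2),"w",round(s["width"]*.0918,4),"gf",round(float(s["gripper_force"]),1),"q",s["joints"].round(2))
    print("shift(tool)",Rw.inv().apply(np.array(p)-s["position"]).round(4),"turn",(Rw.inv()*G).as_rotvec().round(4))
E
python3 - <<'E'
from h import *
g=np.array([.5324,.087,.136])+.004*XC
r=rot(.55); a=r.apply([0,0,1])
delta(g-.07*a,r); delta(g,r)
E
```

```text
Traceback (most recent call last):
  File "h.py", line 19, in delta
    print("t",s["clock"].round(2),"pos",s["position"].round(4),"F",np.round(s["force"],2),"w",round(s["width"]*.0918,4),"gf",round(float(s["gripper_force"]),1),"q",s["joints"].round(2))
              ^^^^^^^^^^^^^^^^
AttributeError: 'float' object has no attribute 'round'
```

```bash
sed -i 's/s\["clock"\].round(2)/round(s["clock"],2)/; s/s\["position"\].round/np.round(s["position"],4).round/; s/s\["joints"\].round/np.array(s["joints"]).round/' h.py
python3 - <<'E'
from h import *
g=np.array([.5324,.087,.136])+.004*XC
r=rot(.55); a=r.apply([0,0,1])
delta(g-.07*a,r); delta(g,r)
E
```

```text
t 2.02 pos [0.5704 0.1006 0.3024] F [ 0.02 -0.89 -1.04] w 0.0919 gf 0.0 q [-0.41  0.68  0.24  1.17 -0.07  1.86 -1.41]
shift(tool) [0.0565 0.0001 0.0906] turn [0.0004 0.0049 0.0009]
t 2.02 pos [0.5704 0.1006 0.3024] F [ 0.02 -0.89 -1.04] w 0.0919 gf 0.0 q [-0.41  0.68  0.24  1.17 -0.07  1.86 -1.41]
shift(tool) [5.680e-02 1.000e-04 1.606e-01] turn [0.0004 0.0049 0.0009]
```

Emit:
arm_command --targets '[[[0.028,0,0.045,0,0,0],[0.028,0,0.045,0,0,0],[0,0,0,0,0,0]]]' --jaw 0.055

```text
clock: 2.4
position: [0.5686, 0.0999, 0.1979]
ee_rot: [2.893, 0.5, -0.822]
force: [-0.4, -0.1, 1.6]
width: 0.725
gripper_force: 0.0
```

```bash
python3 - <<'E'
from h import *
g=np.array([.5324,.087,.136])+.004*XC
r=rot(.55); a=r.apply([0,0,1])
delta(g,r)
s=arm.observe(); im=arm.get_image("wrist")
T=np.eye(4); T[:3,:3]=R.from_rotvec(s["ee_rot"]).as_matrix(); T[:3,3]=s["position"]
P=cloud(im,T@im["T_tool_cam"])
reg=(P[...,0]>.47)&(P[...,0]<.6)&(P[...,1]>.05)&(P[...,1]<.13)&(im["z_map"]>0)
for a,b in((.107,.114),(.142,.15)):
    q=P[reg&(P[...,2]>a)&(P[...,2]<b)].astype(np.float32); print(len(q),np.median(q,0).round(4) if len(q) else 0,cv2.minAreaRect(q[:,:2].copy()) if len(q)>5 else 0)
im=arm.get_image("side"); cv2.imwrite("pics/side1.png",cv2.resize(im["pixels"][60:215,180:340,::-1],None,fx=3.5,fy=3.5))
E
```

```text
t 2.4 pos [0.5686 0.0999 0.1979] F [-0.36 -0.13  1.64] w 0.0665 gf 0.0 q [-0.41  0.74  0.23  1.31 -0.08  1.66 -1.41]
shift(tool) [0.0032 0.     0.0708] turn [-0.0007  0.0037  0.0003]
2471 [0.542  0.0943 0.1109] ((0.5325881242752075, 0.08751387894153595), (0.04739127680659294, 0.05968273803591728), 20.646591186523438)
1476 [0.537  0.0887 0.1459] ((0.5328652262687683, 0.08755996823310852), (0.04004751145839691, 0.023962749168276787), 19.748865127563477)
```

View pics/side1.png

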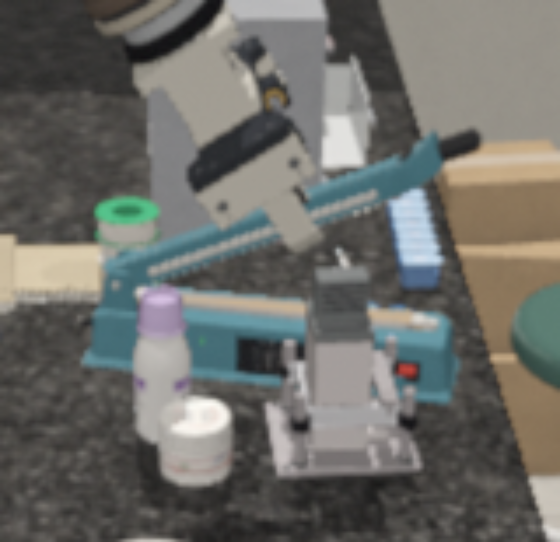

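The leaning gripper (at about 270,170 in the crop) stands above the rib (340,290). Its body sits parallel to the lever slope. The rib measurement is confirmed, so I approach.

Emit:
arm_command --targets '[[[0.0015,0,0.024,0,0,0],[0.0015,0,0.024,0,0,0],[0,0,0.022,0,0,0],[0,0,0,0,0,0]]]'

```text
clock: 3.0
position: [0.539, 0.0887, 0.1404]
ee_rot: [2.896, 0.5, -0.813]
force: [-0.7, -0.6, 0.4]
width: 0.597
gripper_force: 0.0
```

```bash
python3 - <<'E'
from h import *
g=np.array([.5327,.0874,.136])+.004*XC
delta(g,rot(.55))
E
```

```text
t 3.0 pos [0.539  0.0887 0.1404] F [-0.71 -0.57  0.36] w 0.0548 gf 0.0 q [-0.41  0.74  0.21  1.46 -0.07  1.5  -1.41]
shift(tool) [ 0.0003 -0.0009  0.005 ] turn [ 0.     -0.0023 -0.0003]
```

Emit:
arm_command --targets '[[[0,-0.0005,0.004,0,0,0],[0,0,0,0,0,0],[0,0,0,0,0,0]]]'

```text
clock: 3.38
position: [0.537, 0.0887, 0.1356]
ee_rot: [2.895, 0.5, -0.815]
force: [-0.9, -1.0, -0.1]
width: 0.597
gripper_force: 0.0
```

Emit:
arm_command --targets '[[[0,0,0,0,0,0],[0,0,0,0,0,0],[0,0,0,0,0,0],[0,0,0,0,0,0],[0,0,0,0,0,0]]]' --jaw 0.01 --newtons 45

```text
clock: 4.0
position: [0.5365, 0.0886, 0.135]
ee_rot: [2.895, 0.5, -0.817]
force: [-0.7, 0.9, -0.6]
width: 0.26
gripper_force: 45.0
```

```bash
python3 - <<'E'
from h import *
g=np.array([.5327,.0874,.136])+.004*XC
delta(g,rot(.55)); print(arm.observe()["ft_torque"])
E
```

```text
t 4.0 pos [0.5365 0.0886 0.135 ] F [-0.69  0.94 -0.63] w 0.0239 gf 45.0 q [-0.41  0.75  0.21  1.47 -0.07  1.49 -1.41]
shift(tool) [-0.0005 -0.0002 -0.0009] turn [0.0001 0.     0.0001]
[ 0.23644046 -0.5559237  -0.00410823]
```

Emit:
arm_command --targets '[[[-0.00105,0,-0.0017,0,0,0],[-0.00105,0,-0.0017,0,0,0],[-0.00105,0,-0.0017,0,0,0],[-0.00105,0,-0.0017,0,0,0],[0,0,0,0,0,0],[0,0,0,0,0,0]]]'

```text
clock: 4.75
position: [0.5364, 0.0886, 0.1431]
ee_rot: [2.895, 0.5, -0.817]
force: [0.5, -0.4, -2.0]
width: 0.259
gripper_force: 45.0
```

Emit:
arm_command --targets '[[[0,0,0,0,0,0]]]'

```text
clock: 4.88
position: [0.5364, 0.0885, 0.143]
ee_rot: [2.895, 0.5, -0.817]
force: [-0.2, -0.3, -1.7]
width: 0.258
gripper_force: 45.0
```

Emit:
arm_command --targets '[[[-0.00105,0,-0.0017,0,0,0],[0,0,0,0,0,0]]]'

```text
clock: 5.12
position: [0.5366, 0.0885, 0.1452]
ee_rot: [2.895, 0.5, -0.816]
force: [0.7, 0.1, -2.2]
width: 0.258
gripper_force: 45.0
```

Emit:
arm_command --targets '[[[-0.00105,0,-0.0017,0,0,0],[0,0,0,0,0,0]]]'

```text
clock: 5.38
position: [0.5366, 0.0886, 0.1472]
ee_rot: [2.895, 0.5, -0.816]
force: [0.5, 1.1, -2.5]
width: 0.256
gripper_force: 45.0
```

```bash
python3 - <<'E'
from h import *
im=dict(np.load("wrist0.npz"))
T=np.eye(4); T[:3,:3]=R.from_rotvec([-2.221,-2.221,.002]).as_matrix(); T[:3,3]=[.625,0,.245]
W={"wrist":(cloud(im,T@im["T_tool_cam"]),im)}
for n in("scene","side"): i=dict(np.load(n+"0.npz")); W[n]=(cloud(i),i)
for n,(P,im) in W.items():
    d=P-np.array([.5325,.0872,0]); x=d@XC; y=d@YC; z=P[...,2]; ok=(im["z_map"]>0)&(abs(y)<30e-3)
    for nm,a,b in(("lip",.0255,.031),("catch",-.042,-.028)):
        k=z[ok&(x>a)&(x<b)&(z>.01)&(z<.085)]; print(n,nm,len(k),np.histogram(k,np.arange(.012,.086,.004))[0])
E
```

```text
wrist lip 380 [  0   0   0   0   0  12  41  41  44 174  68   0   0   0   0   0   0   0]
wrist catch 49 [ 0  0  0  0  0  0  0  0  0  0  3 46  0  0  0  0  0  0]
scene lip 3 [0 0 0 0 0 0 0 0 0 1 2 0 0 0 0 0 0 0]
scene catch 58 [ 8  0  0  0  0  0  1  0  0  0  0 44  0  0  0  0  0  0]
side lip 17 [ 0  0  0  0  0  0  0  2  2  2 10  0  0  0  0  0  0  0]
side catch 71 [ 9  4  0  0  0  0  0  0  0  0  0 38 16  0  0  0  0  0]
```

The depth data put the lip top and catch underside at about 51–52 mm, so the total rise is about 37 mm and about 25 mm remain. I'll lift most of that, then creep.

Emit:
arm_command --targets '[[[-0.00157,0,-0.00256,0,0,0],[-0.00157,0,-0.00256,0,0,0],[-0.00157,0,-0.00256,0,0,0],[0,0,0,0,0,0]]]'

```text
clock: 5.88
position: [0.5366, 0.0886, 0.1564]
ee_rot: [2.895, 0.5, -0.816]
force: [0.6, 0.2, -1.8]
width: 0.258
gripper_force: 45.0
```

Emit:
arm_command --targets '[[[-0.00157,0,-0.00256,0,0,0],[-0.00157,0,-0.00256,0,0,0],[-0.00157,0,-0.00256,0,0,0],[0,0,0,0,0,0],[0,0,0,0,0,0]]]'

```text
clock: 6.5
position: [0.5364, 0.0885, 0.165]
ee_rot: [2.895, 0.5, -0.817]
force: [-0.7, 0.3, -2.2]
width: 0.263
gripper_force: 45.0
```

Risen 30 mm. Now 1.5 mm steps.

Emit:
arm_command --targets '[[[-0.0008,0,-0.0013,0,0,0],[-0.0008,0,-0.0013,0,0,0],[0,0,0,0,0,0]]]'

```text
clock: 6.88
position: [0.5365, 0.0885, 0.1683]
ee_rot: [2.895, 0.5, -0.816]
force: [0.4, 0.1, -1.4]
width: 0.261
gripper_force: 45.0
```

Emit:
arm_command --targets '[[[-0.0008,0,-0.0013,0,0,0],[0,0,0,0,0,0],[0,0,0,0,0,0]]]'

```text
clock: 7.25
position: [0.5364, 0.0885, 0.1696]
ee_rot: [2.895, 0.5, -0.817]
force: [-0.0, 0.5, -1.4]
width: 0.262
gripper_force: 45.0
```

Emit:
arm_command --targets '[[[-0.0008,0,-0.0013,0,0,0],[0,0,0,0,0,0],[0,0,0,0,0,0]]]'

```text
clock: 7.62
position: [0.5365, 0.0886, 0.1712]
ee_rot: [2.895, 0.5, -0.817]
force: [-0.6, -0.1, -2.5]
width: 0.26
gripper_force: 45.0
```

Emit:
arm_command --targets '[[[-0.0005,0,-0.0008,0,0,0],[0,0,0,0,0,0],[0,0,0,0,0,0]]]'

```text
clock: 8.0
position: [0.5365, 0.0885, 0.1722]
ee_rot: [2.895, 0.5, -0.817]
force: [-0.6, 0.4, -1.9]
width: 0.258
gripper_force: 45.0
```

Emit:
arm_command --targets '[[[-0.0005,0,-0.0008,0,0,0],[0,0,0,0,0,0],[0,0,0,0,0,0]]]'

```text
clock: 8.38
position: [0.5364, 0.0885, 0.1728]
ee_rot: [2.895, 0.5, -0.817]
force: [-0.4, -0.9, -5.5]
width: 0.256
gripper_force: 45.0
```

Contact at a rise of about 37.5 mm (load up by about 3.5 N). I now tilt about the catch edge in constant-twist rows.

Emit:
arm_command --targets '[[[-0.0059,0,0.0021,0,0.05,0],[-0.006,0,0.002,0,0.05,0],[0,0,0,0,0,0]]]'

```text
clock: 8.75
position: [0.5247, 0.0844, 0.1761]
ee_rot: [2.948, 0.509, -0.672]
force: [1.6, -0.2, -7.0]
width: 0.257
gripper_force: 45.0
```

```bash
python3 - <<'E'
from h import *
delta([.5365,.0886,.1728],rot(.55)); print(arm.observe()["ft_torque"])
E
```

```text
t 8.75 pos [0.5247 0.0844 0.1761] F [ 1.58 -0.15 -7.03] w 0.0236 gf 45.0 q [-0.41  0.62  0.22  1.55 -0.07  1.43 -1.41]
shift(tool) [ 0.0127 -0.     -0.0024] turn [-0.0003 -0.1016 -0.    ]
[ 0.29744042 -1.319178    0.0352163 ]
```

Emit:
arm_command --targets '[[[-0.0058,0,0.0024,0,0.05,0],[-0.0059,0,0.0022,0,0.05,0],[0,0,0,0,0,0]]]'

```text
clock: 9.12
position: [0.5127, 0.0799, 0.1766]
ee_rot: [2.992, 0.517, -0.53]
force: [0.7, -0.3, -2.6]
width: 0.258
gripper_force: 45.0
```

Emit:
arm_command --targets '[[[-0.0059,0,0.002,0,0.05,0],[-0.006,0,0.002,0,0.05,0],[-0.0012,0,0.0004,0,0.01,0],[0,0,0,0,0,0]]]'

```text
clock: 9.62
position: [0.5003, 0.0758, 0.1761]
ee_rot: [3.034, 0.525, -0.368]
force: [0.4, -0.1, -2.5]
width: 0.256
gripper_force: 45.0
```

```bash
python3 - <<'E'
from h import *
s=arm.observe(); delta([.5365,.0886,.1728],rot(.24)); print(s["ft_torque"])
T=np.eye(4); T[:3,:3]=R.from_rotvec(s["ee_rot"]).as_matrix(); T[:3,3]=s["position"]
im=arm.get_image("wrist"); cv2.imwrite("pics/w2.png",im["pixels"][:,:,::-1])
i2=arm.get_image("side"); a=cv2.resize(i2["pixels"][90:210,210:340,::-1],None,fx=4.5,fy=4.5,interpolation=cv2.INTER_CUBIC); cv2.imwrite("pics/s2.png",a)
for n,P,i in(("w",cloud(im,T@im["T_tool_cam"]),im),("s",cloud(i2),i2)):
    d=P-np.array([.5325,.0872,0]); x=d@XC; y=d@YC; z=P[...,2]; ok=(i["z_map"]>0)&(abs(y)<32e-3)&(x>0)&(x<.05)&(z>.03)&(z<.12)
    for x0 in np.arange(0,.05,.004):
        k=ok&(x>=x0)&(x<x0+.004)
        if k.sum()>2: print(n,round(x0,3),k.sum(),np.percentile(z[k],[5,50,95]).round(3))
E
```

```text
t 9.62 pos [0.5003 0.0758 0.1761] F [ 0.4  -0.11 -2.45] w 0.0235 gf 45.0 q [-0.42  0.45  0.21  1.77 -0.07  1.16 -1.41]
shift(tool) [ 0.0381  0.0001 -0.006 ] turn [0.     0.0013 0.0003]
[ 0.12620768 -0.20645197 -0.00576158]
w 0.0 789 [0.112 0.116 0.12 ]
w 0.004 1252 [0.1   0.107 0.113]
w 0.008 1097 [0.088 0.094 0.1  ]
w 0.012 948 [0.075 0.082 0.087]
w 0.016 840 [0.063 0.069 0.075]
w 0.02 123 [0.059 0.061 0.064]
w 0.024 599 [0.042 0.051 0.053]
w 0.028 252 [0.035 0.044 0.052]
s 0.0 37 [0.057 0.097 0.119]
s 0.004 59 [0.065 0.105 0.117]
s 0.008 46 [0.062 0.096 0.104]
s 0.012 39 [0.065 0.084 0.093]
s 0.016 36 [0.06  0.073 0.08 ]
s 0.02 13 [0.044 0.065 0.067]
s 0.024 8 [0.052 0.054 0.055]
s 0.028 10 [0.04  0.05  0.056]
```

View pics/s2.png

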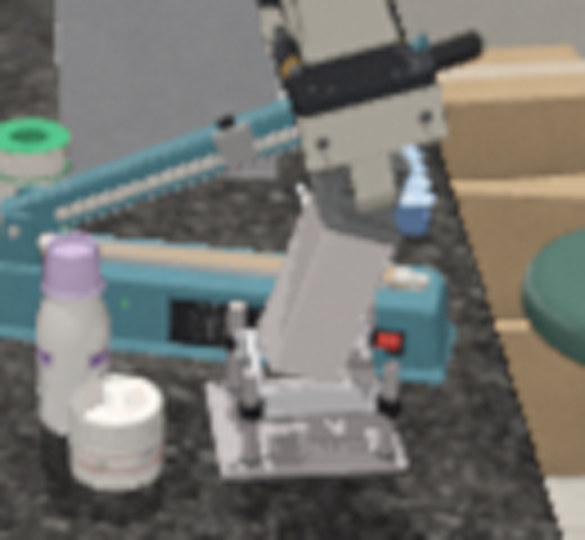

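The canister leans about 0.31 rad forward, and the back of its foot (crop ≈(265,350)) is about 5 mm above the lip. I now slide along the canister's own x, which keeps the toe parallel under the catch edge.

Emit:
arm_command --targets '[[[0.0036,0,-0.0017,0,0,0],[0.0034,0,-0.0021,0,0,0],[0,0,0,0,0,0]]]'

```text
clock: 10.1
position: [0.5077, 0.0783, 0.1781]
ee_rot: [3.034, 0.525, -0.366]
force: [0.1, 0.1, -1.3]
width: 0.261
gripper_force: 45.0
```

Emit:
arm_command --targets '[[[0.0034,0,-0.0021,0,0,0],[0.0034,0,-0.0021,0,0,0],[0,0,0,0,0,0]]]'

```text
clock: 10.48
position: [0.5147, 0.0808, 0.1806]
ee_rot: [3.034, 0.524, -0.365]
force: [-0.3, -0.3, -0.9]
width: 0.256
gripper_force: 45.0
```

Emit:
arm_command --targets '[[[0.0034,0,-0.0021,0,0,0],[0.0009,0,-0.0005,0,0,0],[0,0,0,0,0,0]]]'

```text
clock: 10.85
position: [0.5189, 0.0823, 0.182]
ee_rot: [3.034, 0.524, -0.366]
force: [-0.5, -0.3, -1.9]
width: 0.261
gripper_force: 45.0
```

```bash
python3 - <<'E'
from h import *
s=arm.observe(); delta([.5365,.0886,.1728],rot(.24))
p=np.array(s["position"]); th=.31
# canister toe tip from TCP: canister frame, TCP at (3.7,129) above foot
d=(p-np.array([.5325,.0872,0])); xc=d@XC; z=p[2]
for nm,(a,b) in {"toe tip top":(-.040,.008),"foot rear":(.022,0),"toe root":(-.022,.008)}.items():
    u,w=a-.0037,b-.129
    print(nm,round(xc+u*np.cos(th)-w*np.sin(th),4),round(z+w*np.cos(th)+u*np.sin(th),4))
im=arm.get_image("scene"); cv2.imwrite("pics/sc3.png",cv2.resize(im["pixels"][105:215,250:370,::-1],None,fx=5,fy=5,interpolation=cv2.INTER_CUBIC))
E
```

```text
t 10.85 pos [0.5189 0.0823 0.182 ] F [-0.51 -0.26 -1.92] w 0.0239 gf 45.0 q [-0.42  0.48  0.21  1.72 -0.07  1.19 -1.41]
shift(tool) [ 0.0203 -0.      0.0045] turn [ 0.0001 -0.      0.0001]
toe tip top -0.0191 0.0535
foot rear 0.0424 0.0648
toe root -0.002 0.059
```

View pics/sc3.png

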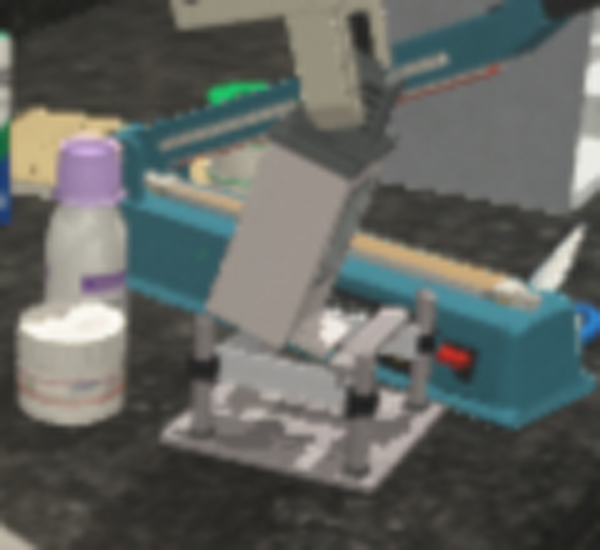

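The toe is free (foot above the lip at ≈(300,350), catch bar at (375,335) in front of it). Now I lift away.

Emit:
arm_command --targets '[[[-0.0012,0,-0.0049,0,0,0],[-0.0018,0,-0.0073,0,0,0],[-0.0024,0,-0.0097,0,0,0],[-0.0036,0,-0.0146,0,0,0],[-0.0036,0,-0.0146,0,0,0],[-0.0048,0,-0.0194,0,0,0],[-0.0048,0,-0.0194,0,0,0],[-0.0036,0,-0.0146,0,0,0],[-0.0012,0,-0.0049,0,0,0],[0,0,0,0,0,0]]]'

```text
clock: 12.15
position: [0.5186, 0.0823, 0.2947]
ee_rot: [3.034, 0.524, -0.366]
force: [-0.6, -0.1, -2.0]
width: 0.262
gripper_force: 45.0
```

```bash
python3 - <<'E'
from h import *
g=np.array([.4807,.4322,.291])+.0037*XC
delta(g,rot(.55))
E
```

```text
t 12.15 pos [0.5186 0.0823 0.2947] F [-0.55 -0.09 -1.98] w 0.024 gf 45.0 q [-0.43  0.38  0.23  1.58 -0.05  1.44 -1.42]
shift(tool) [ 0.0839 -0.3424 -0.0167] turn [ 1.000e-04 -3.101e-01  2.000e-04]
```

Emit:
arm_command --targets '[[[0,0,0,0,-0.04,0],[0,0,0,0,-0.07,0],[0,0,0,0,-0.09,0],[0,0,0,0,-0.07,0],[0,0,0,0,-0.04,0],[0,0,0,0,0,0]]]'

```text
clock: 12.9
position: [0.5187, 0.0824, 0.2931]
ee_rot: [2.893, 0.5, -0.82]
force: [0.2, 0.0, -2.7]
width: 0.259
gripper_force: 45.0
```

Emit:
arm_command --targets '[[[0.003,-0.014,-0.0017,0,0,0],[0.006,-0.028,-0.0033,0,0,0],[0.009,-0.042,-0.005,0,0,0],[0.009,-0.042,-0.005,0,0,0],[0.0105,-0.046,-0.0058,0,0,0],[0.0105,-0.046,-0.0058,0,0,0],[0.009,-0.042,-0.005,0,0,0],[0.009,-0.042,-0.005,0,0,0],[0.006,-0.028,-0.0033,0,0,0],[0.003,-0.012,-0.0016,0,0,0]]]'

```text
clock: 14.15
position: [0.483, 0.4356, 0.2909]
ee_rot: [2.895, 0.505, -0.817]
force: [0.1, -0.2, -1.3]
width: 0.261
gripper_force: 45.0
```

Emit:
arm_command --targets '[[[0,0,0,0,0,0],[0,0,0,0,0,0],[0,0,0,0,0,0]]]'

```text
clock: 14.52
position: [0.4852, 0.4319, 0.2913]
ee_rot: [2.896, 0.497, -0.816]
force: [-0.9, 0.4, -2.0]
width: 0.259
gripper_force: 45.0
```

```bash
python3 - <<'E'
from h import *
g=np.array([.4807,.4322,.291])+.0037*XC
delta(g,rot(.55)); delta(g-[0,0,.14],rot(.55))
im=arm.get_image("side"); cv2.imwrite("pics/s4.png",im["pixels"][:,:,::-1])
P=cloud(im); o=np.array(arm.observe()["position"])-.0037*XC; d=P-[o[0],o[1],0]; x=d@XC;y=d@YC;z=P[...,2]
k=(im["z_map"]>0)&(abs(x)<.05)&(abs(y)<.05)&(z>.12)&(z<.25)
# side face (+y) normal & vertical edges check
f=k&(y>.024)&(y<.035)&(abs(x)<.02); q=np.c_[x[f],z[f],np.ones(f.sum())]; print("y face",f.sum(),np.linalg.lstsq(q,y[f],rcond=None)[0].round(4))
for a in np.arange(.15,.26,.015):
    j=f&(z>a)&(z<a+.015)
    if j.sum()>3: print(round(a,3),j.sum(),x[j].min().round(4),x[j].max().round(4))
print("lowest",z[k].min())
E
```

```text
t 14.53 pos [0.4852 0.4319 0.2913] F [-0.9   0.36 -2.02] w 0.0238 gf 45.0 q [-0.78  0.8   0.17  0.95 -0.29  1.93 -1.89]
shift(tool) [-0.0002 -0.0018  0.0005] turn [-0.0004 -0.0005 -0.0017]
t 14.53 pos [0.4852 0.4319 0.2913] F [-0.9   0.36 -2.02] w 0.0238 gf 45.0 q [-0.78  0.8   0.17  0.95 -0.29  1.93 -1.89]
shift(tool) [ 0.0729 -0.0019  0.1199] turn [-0.0004 -0.0005 -0.0017]
y face 936 [-0.0012  0.0016  0.0269]
0.15 4 0.0028 0.0099
0.165 142 -0.0199 0.0192
0.18 159 -0.0199 0.0194
0.195 161 -0.0191 0.0197
0.21 172 -0.0199 0.0198
0.225 179 -0.0195 0.0199
0.24 119 -0.0188 0.02
lowest 0.16246904732736567
```

View pics/s4.png

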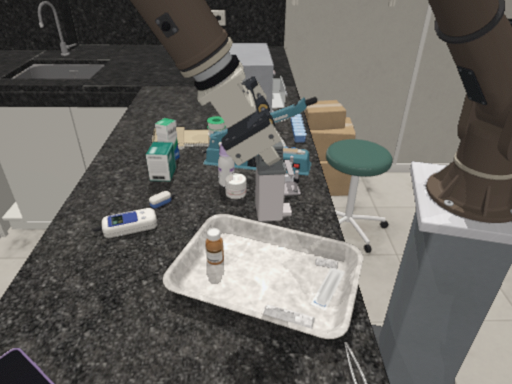

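The canister hangs over the tray (shape ≈(268,190), between the bottle and pouch once projected). Now I lower it most of the way.

Emit:
arm_command --targets '[[[0.005,-0.001,0.0085,0,0,0],[0.0105,-0.001,0.017,0,0,0],[0.0105,0,0.017,0,0,0],[0.0105,0,0.017,0,0,0],[0.0105,0,0.017,0,0,0],[0.008,0,0.013,0,0,0],[0.005,0,0.0085,0,0,0],[0.0026,0,0.0043,0,0,0],[0,0,0,0,0,0],[0,0,0,0,0,0]]]'

```text
clock: 15.82
position: [0.484, 0.4352, 0.1716]
ee_rot: [2.896, 0.501, -0.815]
force: [-0.3, 0.7, -1.1]
width: 0.259
gripper_force: 45.0
```

```bash
cat > chk.py <<'E'
from h import *
g=np.array([.4807,.4322,.131])+.0037*XC
delta(g,rot(.55))
o=np.array(arm.observe()["position"])-.0037*XC
for n in("side","scene"):
    im=arm.get_image(n); P=cloud(im); d=P-[o[0],o[1],0]; x=d@XC;y=d@YC;z=P[...,2]
    zb=o[2]-.129
    k=(im["z_map"]>0)&(abs(x)<.05)&(abs(y)<.05)&(z>zb+.015)&(z<zb+.1)
    f=k&(y>.02)&(y<.036)
    A=[]
    for a in np.arange(zb+.015,zb+.095,.01):
        j=f&(z>a)&(z<a+.01)
        if j.sum()>10: A.append((a+.005,*np.percentile(x[j],[3,97])))
    A=np.array(A); print(n,"foot z",round(zb,4),"edge slopes",[np.polyfit(A[:,0],A[:,i],1)[0].round(3) for i in(1,2)],A[:,1:].mean(0).round(4))
    for nm,m in(("amber",(z>.06)&(z<.085)&(P[...,0]>.56)&(P[...,0]<.66)&(P[...,1]>.35)&(P[...,1]<.5)),):
        print(nm,m.sum(),np.median(P[m],0).round(4) if m.any() else 0)
E
python3 chk.py
```

```text
t 15.82 pos [0.484  0.4352 0.1716] F [-0.33  0.68 -1.13] w 0.0238 gf 45.0 q [-0.78  0.87  0.16  1.1  -0.28  1.71 -1.84]
shift(tool) [0.0208 0.0017 0.0348] turn [-0.0002 -0.001   0.0003]
side foot z 0.0426 edge slopes [np.float64(-0.005), np.float64(-0.015)] [-0.0208  0.0207]
amber 185 [0.5963 0.4192 0.0758]
scene foot z 0.0426 edge slopes [np.float64(-0.003), np.float64(0.007)] [-0.0235  0.0174]
amber 110 [0.5924 0.4195 0.0738]
```

Upright within about 1°. Lower to just above the floor, then creep.

Emit:
arm_command --targets '[[[0.005,0.0005,0.0085,0,0,0],[0.005,0.0005,0.0085,0,0,0],[0.005,0,0.0085,0,0,0],[0.0026,0,0.0043,0,0,0],[0.001,0,0.0017,0,0,0],[0,0,0,0,0,0],[0,0,0,0,0,0]]]'

```text
clock: 16.8
position: [0.4837, 0.4339, 0.1347]
ee_rot: [2.895, 0.5, -0.816]
force: [-0.4, -0.5, -1.7]
width: 0.254
gripper_force: 45.0
```

Emit:
arm_command --targets '[[[0.0005,0,0.0008,0,0,0],[0.0005,0,0.0008,0,0,0],[0,0,0,0,0,0],[0,0,0,0,0,0]]]'

```text
clock: 17.3
position: [0.4836, 0.4338, 0.1325]
ee_rot: [2.895, 0.5, -0.817]
force: [-0.5, -0.2, -2.9]
width: 0.258
gripper_force: 45.0
```

Emit:
arm_command --targets '[[[0.0003,0,0.0004,0,0,0],[0.0003,0,0.0004,0,0,0],[0,0,0,0,0,0],[0,0,0,0,0,0]]]'

```text
clock: 17.8
position: [0.4837, 0.4339, 0.1315]
ee_rot: [2.895, 0.5, -0.817]
force: [-1.0, -0.4, -2.6]
width: 0.256
gripper_force: 45.0
```

Emit:
arm_command --targets '[[[0.0003,0,0.0004,0,0,0],[0,0,0,0,0,0],[0,0,0,0,0,0]]]'

```text
clock: 18.18
position: [0.4837, 0.4339, 0.131]
ee_rot: [2.895, 0.5, -0.817]
force: [0.8, -0.5, -1.5]
width: 0.258
gripper_force: 45.0
```

Emit:
arm_command --targets '[[[0.0003,0,0.0004,0,0,0],[0,0,0,0,0,0],[0,0,0,0,0,0]]]'

```text
clock: 18.55
position: [0.4837, 0.4339, 0.1306]
ee_rot: [2.895, 0.5, -0.817]
force: [-0.4, -0.2, -0.6]
width: 0.258
gripper_force: 45.0
```

Emit:
arm_command --targets '[[[0.0003,0,0.0004,0,0,0],[0,0,0,0,0,0],[0,0,0,0,0,0]]]'

```text
clock: 18.92
position: [0.4838, 0.434, 0.1306]
ee_rot: [2.895, 0.501, -0.817]
force: [0.0, -0.6, 5.7]
width: 0.259
gripper_force: 45.0
```

Standing on the floor. Release and retreat along the fingers.

Emit:
arm_command --targets '[[[-0.0001,0,-0.0002,0,0,0],[0,0,0,0,0,0],[0,0,0,0,0,0],[0,0,0,0,0,0],[0,0,0,0,0,0]]]' --jaw 0.055

```text
clock: 19.55
position: [0.4838, 0.4339, 0.1302]
ee_rot: [2.895, 0.5, -0.817]
force: [0.4, -0.2, 1.1]
width: 0.6
gripper_force: 0.0
```

Emit:
arm_command --targets '[[[0,0,-0.005,0,0,0],[0,0,-0.01,0,0,0],[0,0,-0.02,0,0,0],[0,0,-0.03,0,0,0],[0,0,-0.03,0,0,0],[-0.015,0,-0.025,0,0,0],[-0.015,0,-0.025,0,0,0],[0,0,0,0,0,0],[0,0,0,0,0,0],[0,0,0,0,0,0]]]'

```text
clock: 20.8
position: [0.5309, 0.4506, 0.2686]
ee_rot: [2.893, 0.5, -0.819]
force: [-0.9, -0.8, -0.2]
width: 0.601
gripper_force: 0.0
```

```bash
python3 - <<'E'
from h import *
delta([.48,.43,.3],rot(.55))
im=arm.get_image("side"); cv2.imwrite("pics/s5.png",im["pixels"][:,:,::-1])
P=cloud(im); z=P[...,2]; m=(z>.138)&(z<.15)&(abs(P[...,0]-.48)<.06)&(abs(P[...,1]-.43)<.06); q=P[m]
print(len(q),np.median(q,0),cv2.minAreaRect(q[:,:2].astype(np.float32)))
E
```

```text
t 20.8 pos [0.5309 0.4506 0.2686] F [-0.93 -0.84 -0.24] w 0.0551 gf 0.0 q [-0.74  0.92  0.15  0.76 -0.29  2.   -1.89]
shift(tool) [-0.0632  0.0023  0.002 ] turn [ 0.0006  0.0017 -0.0003]
198 [0.47906975 0.43588577 0.14245478] ((0.4796063005924225, 0.4325665831565857), (0.039426594972610474, 0.025911707431077957), 17.68653106689453)
```

View pics/s5.png

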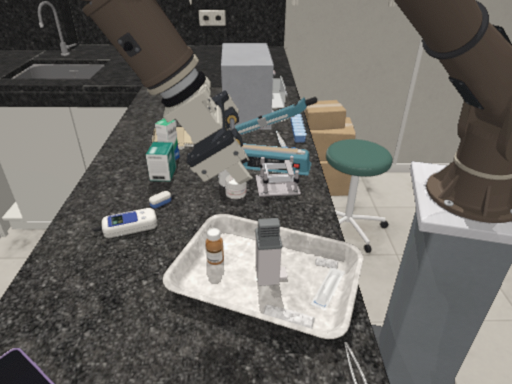

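The canister stands upright mid-tray (≈(268,250)), with the bottle (215,247) and pouch (330,285) untouched. Joint 6 is close to its limit, so I ease it off and then hand in.

Emit:
arm_command --targets '[[[0,0,0,0,0.1,0],[0,0,0,0,0.1,0],[0,0,0,0,0.1,0],[0,0,0,0,0,0],[0,0,0,0,0,0]]]'

```text
clock: 21.48
position: [0.531, 0.4506, 0.2692]
ee_rot: [3.029, 0.523, -0.384]
force: [0.1, -0.2, 0.3]
width: 0.602
gripper_force: 0.0
```

```bash
python3 - <<'E'
from h import *
delta([.48,.43,.3],rot(.55)); print(arm.sign_off())
E
```

```text
t 21.48 pos [0.531  0.4506 0.2692] F [ 0.08 -0.18  0.32] w 0.0553 gf 0.0 q [-0.82  0.7   0.17  1.09 -0.19  1.6  -1.88]
shift(tool) [-0.0609  0.0023 -0.0161] turn [ 5.000e-04 -2.977e-01 -2.000e-04]
the job is handed in; nothing more can be done
None
```

The canister is out of the dock and stands upright in the free middle of the tray; the job was handed in at 21.5 s, with readings never above about 7 N in the dock, but joint 6 read 2.00 rad, right at its limit, for a moment during the retreat.

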